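# Make up the print kit and the painting kit for the art class

## Task

Make up the two kits for the art class from the row of stock: the squat ink jar, the hand stamp and the small narrow tape roll go into the three-compartment tray, and the tall paint bottle and the big wide tape roll go into the two-compartment tray, one thing to a compartment, in any order. Leave each standing upright (the rolls lying flat) on the compartment floor, and leave the glass and the big bottle where they are.

Things in the scene. Friction and masses are not known exactly. Their poses are not given: they have to be found in the camera images.
- long_tray: Print kit tray: fixed plywood tray, three square compartments in a row along its y. Outside 272 mm (y) x 94 mm (x), 12 mm high; compartments 84 x 84 mm inside, floor 4 mm above the underside, walls and dividers 5 mm thick, 8 mm above the floor. Compartment centres: x 0, y -89, 0 and +89 mm. Origin: centre of underside, z up. Left or right beyond the stock, yaw up to 0.18 rad
- short_tray: Painting kit tray: fixed plywood tray, two square compartments in a row along its y. Outside 183 mm (y) x 94 mm (x), 12 mm high; compartments 84 x 84 mm inside, floor 4 mm above the underside, walls and dividers 5 mm thick, 8 mm above the floor. Compartment centres: x 0, y -44.5 and +44.5 mm. Origin: centre of underside, z up. Left or right beyond the stock, yaw up to 0.18 rad
- tall_bottle: the tall, slim white paint bottle with a paper label and black cap, 110 mm high: round body 50 mm in diameter from the bottom up to 74 mm then shoulder and 40 mm cap. About 0.17 kg, standing upright. Origin: centre of the underside; z up. Tallest of the stock: mind the gripper's body when working low beside it
- squat_jar: the squat white ink jar with a wide black lid, a plain cylinder 56 mm in diameter and 55 mm high, about 0.14 kg, standing upright. Origin: centre of the underside; z up
- stamp: the wooden hand stamp: block 52 mm (x) by 44 mm (y) and 20 mm high (rubber face down), with an upright turned handle in its middle: neck 22 mm in diameter from 20 to 40 mm, round knob 32 mm in diameter from 40 to 78 mm (the top). About 0.10 kg, any yaw. Origin: centre of the underside; z up. Best taken by the knob
- wide_roll: the big wide roll of tan tape lying flat: ring 62 mm outside diameter, 32 mm hole, 48 mm high, about 0.12 kg. Rigid; can be gripped across its outside or by its wall. Origin: centre of the underside; z up along the hole
- narrow_roll: the small narrow roll of tan tape lying flat: ring 48 mm outside diameter, 28 mm hole, 26 mm high, about 0.05 kg. Rigid; can be gripped across its outside or by its wall. Origin: centre of the underside; z up along the hole
- glass: empty drinking glass standing loose at the left of the work, 72 mm across the rim, 90 mm high. Not part of the job: leave it where it is. Origin: centre of the underside
- big_bottle: large blue paint bottle with a white cap, loose at the right of the work, 80 mm in diameter, 180 mm high. Not part of the job: leave it where it is. Origin: centre of the underside
Things that resemble listed ones, but are neither listed nor needed, are in the scene too. Leave any blue or yellow look-alike of the wide_roll alone.

How it is judged:
By the outcome, as a careful person would: the job done as asked, in the order asked, and still so for the second after the job is handed in, with the robot touching nothing.
It also fails if it takes over 122 s, if anything falls off the work surface, if the arm or the gripper's body presses on something with over 40 N, if the wrist force passes 120 N, or if a joint passes its speed limit or range.

## Robot

A 6-joint arm with a two-finger parallel gripper is mounted at the origin on the work surface. World frame = base frame: x ahead of the robot, y to its left, z up, the work surface at z = 0. Lengths are in m, angles in rad, forces in N, time in s.
With the tool pointing down it reaches from about 0.375 to 0.925 m from the base axis. Payload 5.7 kg.
Tool frame: the origin (TCP) lies midway between the tips of the shut fingers; the grasp point (between the pads) lies 19 mm behind it (hold_point_z is the distance from the TCP to the grasp point, in m); z points along the fingers, y is the line along which they close (so a half turn about z gives the same grasp; the last joint's range is limited). The gripper opens to 88 mm and grips with 3 to 60 N. Pads are 20 mm wide; open, the fingers measure 115 mm over their backs; the gripper's body (75 mm by 178 mm) begins 61 mm behind the grasp point.
Start: joints at [-1.377, 0.359, 1.51, -0, 1.272, -0.115], TCP at [0.182, -0.572, 0.198] pointing down, gripper open.
Joint ranges: [-2.97, 2.97], [-1.01, 2.36], [0.21, 2.38], [-0.96, 4.11], [0.2, 2.71], [-2.98, 2.98]. Speed limits (rad/s): [2.39, 2.39, 3.14, 3.14, 3.14, 3.14].

## Interface

Orientations are given as a rotation vector (axis times angle).
In Python, from station import observe, grab_frame, sign_off, hold_point_z gives the robot as it stands. The module is installed in compiled form; this text tells all that it offers.
- The arm moves only by the shell command python3 -m jog 'ROWS'. ROWS is JSON, a list of rows, each an object with "offset": the shift along the tool's x, y, z in mm, a list of three; "turn": the turn, a rotation vector about the tool's x, y, z in degrees, a list of three; "jaw": the closure, from 0 (fully open) to 1 (shut). In form: [{"offset": [x, y, z], "turn": [ax, ay, az], "jaw": jaw}, ...]. A call has 1 to 12 rows; each row is the pose to reach, as a shift and turn from the pose commanded when the call began, along the tool's axes at that moment; what a row does not reach only later rows make up. A row lasts 1/12 s, in which the tool goes at most 41.7 mm and 7.16 degrees, less where a joint would pass 70% of its speed; a pose out of reach is approached as far as the arm can. A call with a gripper value outside its range is refused whole. The fingers move at their own pace and stop on an object; the grip force is fixed at half the most. Time passes only in rows, so rows that repeat a pose let the fingers close. It gives the time, the measured TCP pose, the force, the opening and the grip force at its end, in the units of the state.
- observe(): the state, without advancing time (a new reading comes with each control period).
- grab_frame(name): name is "scene" or "side" or "wrist"; returns a dict with "img" (400x640x3 uint8, red, green, blue), "z_map" (400x640 float32, m along the optical axis (not along the pixel's ray), 0 where there is no reading), "camera_matrix" (3x3 intrinsics, pixels), "R" (3x3) and "t" (3): a world point X has camera coordinates R X + t. Camera axes: x right, y down, z forward; pixel columns grow to the right and rows downward; lengths in m; the calibration is good to about 2 mm. A picture is of the moment at which its call begins.
- sign_off(): hands the job in; it is judged then, once.
The state is a dict: "clock": time; "joints": joint angles; "dq": joint speeds; "tau": joint torques, N m; "position": TCP position; "ee_rot": TCP orientation; "ft_force": force on the tool from outside, world axes, zero at the start; "torque": the same for the moment, N m; "grip_width": finger opening in m; "grasp_force": force on a finger pad.
Only numpy, scipy, OpenCV 4.12 (cv2) and the standard library are available. Lean on these libraries where they do the work, as an engineer would, in place of code of your own. Each camera call takes 0.05 s, during which the arm holds its last target. There are 200 camera calls.

## Working session

There is one attempt and no reset: what is moved stays moved. The work goes in short steps, Python scripts to look and compute and a shell command to move; the robot and the scene stay as the last step left them, time stands still between calls to the robot, and variables do not carry over. Pictures are saved under pics/ and viewed, at most 14 in all, crops included, and the job is handed in when it is done.

```bash
mkdir -p pics; python3 - <<'E'
from station import *
import cv2,numpy as np
s=observe();print({k:np.round(v,3).tolist() for k,v in s.items()})
print(hold_point_z)
for n in["scene","side"]:
    f=grab_frame(n);cv2.imwrite(f"pics/{n}0.png",f["img"][...,::-1]);np.savez(f"{n}0.npz",**f)
    print(n,f["camera_matrix"].round(1).tolist(),f["R"].round(3).tolist(),f["t"].round(3).tolist(),(-f["R"].T@f["t"]).round(3))
E
```

```text
{'clock': 0.0, 'joints': [-1.377, 0.359, 1.511, -0.0, 1.272, -0.115], 'dq': [0.001, -0.0, 0.0, -0.001, -0.0, -0.001], 'tau': [-0.002, -51.538, -27.073, 0.067, 0.035, -0.0], 'position': [0.182, -0.571, 0.197], 'ee_rot': [-3.102, -0.483, 0.0], 'ft_force': [-0.078, -0.228, -0.598], 'torque': [-0.018, 0.033, -0.006], 'grasp_force': 0.0, 'grip_width': 0.088}
0.0187
scene [[514.6, 0.0, 332.4], [0.0, 514.6, 191.8], [0.0, 0.0, 1.0]] [[-0.497, 0.868, 0.003], [0.608, 0.35, -0.712], [-0.619, -0.352, -0.702]] [0.239, -0.277, 1.746] [1.368 0.504 1.027]
side [[402.3, 0.0, 321.9], [0.0, 402.3, 205.7], [0.0, 0.0, 1.0]] [[-0.78, -0.626, 0.014], [-0.435, 0.526, -0.731], [0.45, -0.576, -0.682]] [0.341, 0.239, 0.958] [-0.061  0.64   0.824]
```

View pics/scene0.png

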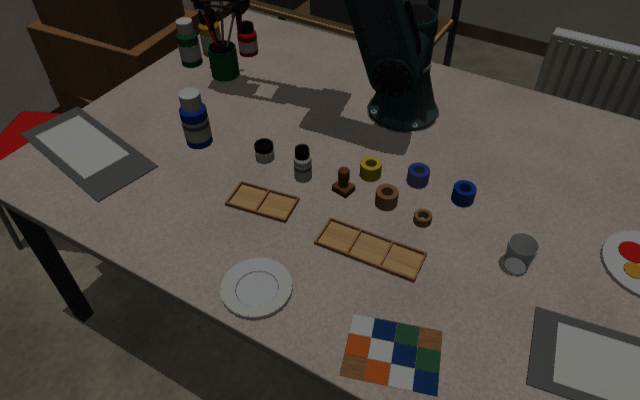

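View pics/side0.png

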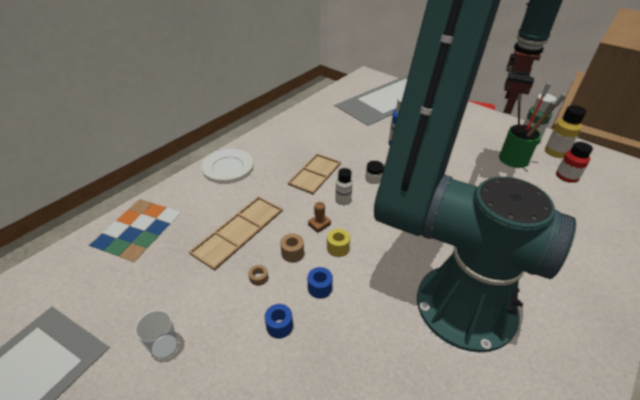

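The scene view shows, left to right:
- squat jar (264,150)
- tall bottle (302,162)
- stamp (343,182)
- tan wide roll (387,197)
- tan narrow roll (423,217)

Look-alikes to avoid are the yellow roll (371,168), the blue rolls (418,175) and (463,193), the big bottle (196,120) and the glass (520,253). The short tray is at (262,202) and the long tray at (370,248). In the side view the same row runs from (375,170) to (258,273).

```bash
cat > h.py <<'E'
import numpy as np,cv2
from station import *
from scipy.spatial.transform import Rotation as Ro
def load(n): return dict(np.load(n))
def ray(f,u,v,z):
    d=f["R"].T@np.linalg.solve(f["camera_matrix"],[u,v,1.]);c=-f["R"].T@f["t"]
    return c+d*(z-c[2])/d[2]
def cloud(f):
    h,w=f["z_map"].shape;u,v=np.meshgrid(np.arange(w),np.arange(h))
    p=np.stack([u,v,np.ones_like(u)],-1)@np.linalg.inv(f["camera_matrix"]).T*f["z_map"][...,None]
    return (p-f["t"])@f["R"]
def proj(f,X):
    p=f["camera_matrix"]@(f["R"]@np.asarray(X)+f["t"]);return p[:2]/p[2]
E
python3 - <<'E'
from h import *
f=load("scene0.npz");P=cloud(f)
for n,u,v,r in [("jar",264,150,14),("bottle",302,162,18),("stamp",343,182,16),("wide",387,197,14),("narrow",423,217,11),("yel",371,168,13),("blue",418,175,13),("blue2",463,193,13),("glass",520,253,22),("big",196,118,32)]:
    q=P[v-r:v+r,u-r:u+r].reshape(-1,3);z=np.median(P[v-40:v+40,u-40:u+40,2]);q=q[q[:,2]>0.012]
    print(n,((q.min(0)+q.max(0))/2).round(3),(np.percentile(q,98,0)-np.percentile(q,2,0)).round(3),q[:,2].max().round(3))
for n,u,v in [("st",245,194),("st",280,204),("lt",338,237),("lt",369,247),("lt",403,259)]: print(n,P[v,u].round(3),ray(f,u,v,.004).round(3))
E
```

```text
jar [0.889 0.106 0.52 ] [0.052 0.052 0.047] 1.027
bottle [0.9   0.183 0.52 ] [0.04  0.042 0.099] 1.027
stamp [0.894 0.244 0.52 ] [0.042 0.052 0.069] 1.027
wide [0.883 0.307 0.52 ] [0.056 0.057 0.038] 1.027
narrow [0.44  0.253 0.021] [0.045 0.045 0.017] 0.031
yel [0.84  0.262 0.52 ] [0.058 0.057 0.039] 1.027
blue [0.819 0.327 0.52 ] [0.059 0.057 0.038] 1.027
blue2 [0.822 0.396 0.52 ] [0.058 0.057 0.037] 1.027
glass [0.898 0.511 0.52 ] [0.069 0.063 0.076] 1.027
big [ 0.903 -0.01   0.52 ] [0.065 0.063 0.167] 1.027
st [ 0.595 -0.219  0.002] [ 0.596 -0.218  0.004]
st [ 0.579 -0.111  0.003] [ 0.58  -0.111  0.004]
lt [0.606 0.088 0.007] [0.604 0.087 0.004]
lt [0.595 0.173 0.006] [0.593 0.172 0.004]
lt [0.587 0.264 0.007] [0.585 0.263 0.004]
```

```bash
python3 - <<'E'
from h import *
f=load("scene0.npz");P=cloud(f)
for n,u,v,r in [("jar",264,150,14),("bottle",302,162,18),("stamp",343,182,16),("wide",387,197,14),("narrow",423,217,11),("yel",371,168,13),("blue",418,175,13),("blue2",463,193,13),("glass",520,253,22),("big",196,118,32)]:
    q=P[v-r:v+r,u-r:u+r].reshape(-1,3);q=q[(q[:,2]>0.012)&(q[:,2]<.3)]
    print(n,((q.min(0)+q.max(0))/2).round(3),np.ptp(q,axis=0).round(3),q[:,2].max().round(3))
R=Ro.from_rotvec(observe()["ee_rot"]).as_matrix();print(R.round(3))
w=grab_frame("wrist");p=observe()["position"]
print(w["camera_matrix"].round(1).tolist(),(R.T@(-w["R"].T@w["t"]-p)).round(3),(w["R"]@R).round(3))
def loc(X): return (R.T@(np.array(X)-p)*1000).round(0)
print(loc([.46,.1,.42]))
E
```

```text
jar [ 0.438 -0.262  0.037] [0.058 0.059 0.049] 0.061
bottle [ 0.456 -0.114  0.065] [0.048 0.049 0.104] 0.117
stamp [0.444 0.013 0.047] [0.047 0.056 0.07 ] 0.082
wide [0.43  0.14  0.033] [0.063 0.063 0.042] 0.054
narrow [0.44  0.253 0.021] [0.051 0.048 0.019] 0.031
yel [0.346 0.05  0.033] [0.068 0.062 0.042] 0.054
blue [0.302 0.181 0.033] [0.066 0.062 0.042] 0.054
blue2 [0.31  0.319 0.033] [0.068 0.061 0.041] 0.053
glass [0.466 0.511 0.053] [0.074 0.071 0.082] 0.094
big [ 0.478 -0.484  0.099] [0.081 0.083 0.174] 0.186
[[ 0.953  0.304 -0.   ]
 [ 0.304 -0.953  0.002]
 [ 0.    -0.002 -1.   ]]
[[356.4, 0.0, 320.4], [0.0, 356.4, 198.8], [0.0, 0.0, 1.0]] [ 0.079 -0.001 -0.186] [[ 0.     1.    -0.001]
 [-0.958 -0.    -0.287]
 [-0.287  0.001  0.958]]
[ 469. -555. -221.]
```

```bash
python3 - <<'E'
from h import *
s=observe();R=Ro.from_rotvec(s["ee_rot"]).as_matrix();p=s["position"]
for X in [.182,-.571,.32],[.54,-.14,.32],[.54,.14,.32]: print((R.T@(np.array(X)-p)*1000).round(0))
E
```

```text
[  -0.   -0. -122.]
[ 472. -302. -122.]
[ 557. -569. -122.]
```

```bash
python3 -m jog '[{"offset":[0,0,-122],"turn":[0,0,0],"jaw":0},{"offset":[0,0,-122],"turn":[0,0,0],"jaw":0},{"offset":[0,0,-122],"turn":[0,0,0],"jaw":0},{"offset":[472,-302,-122],"turn":[0,0,17.7],"jaw":0},{"offset":[472,-302,-122],"turn":[0,0,17.7],"jaw":0},{"offset":[472,-302,-122],"turn":[0,0,17.7],"jaw":0},{"offset":[472,-302,-122],"turn":[0,0,17.7],"jaw":0},{"offset":[472,-302,-122],"turn":[0,0,17.7],"jaw":0},{"offset":[472,-302,-122],"turn":[0,0,17.7],"jaw":0},{"offset":[472,-302,-122],"turn":[0,0,17.7],"jaw":0},{"offset":[472,-302,-122],"turn":[0,0,17.7],"jaw":0},{"offset":[472,-302,-122],"turn":[0,0,17.7],"jaw":0}]'
python3 - <<'E'
from h import *
s=observe();R=Ro.from_rotvec(s["ee_rot"]).as_matrix();p=s["position"];print(R.round(3),s["joints"])
for X in [.54,-.14,.32],[.54,.14,.32]: print((R.T@(np.array(X)-p)*1000).round(0))
E
```

```text
clock: 1.15
position: [0.4222, -0.2816, 0.3202]
ee_rot: [-3.141, 0.001, 0.0]
ft_force: [0.7, -0.3, -0.2]
grip_width: 0.0879
grasp_force: 0.0
[[ 1. -0. -0.]
 [-0. -1.  0.]
 [-0. -0. -1.]] [-7.24468226e-01  1.30608927e-01  1.52006340e+00  5.27267108e-05
  1.49100117e+00  8.46664283e-01]
[ 118. -142.    0.]
[ 118. -422.    0.]
```

```bash
python3 -m jog '[{"offset":[118,-142,0],"turn":[0,0,0],"jaw":0},{"offset":[118,-142,0],"turn":[0,0,0],"jaw":0},{"offset":[118,-142,0],"turn":[0,0,0],"jaw":0},{"offset":[118,-142,0],"turn":[0,0,0],"jaw":0},{"offset":[118,-142,0],"turn":[0,0,0],"jaw":0},{"offset":[118,-142,0],"turn":[0,0,0],"jaw":0},{"offset":[118,-142,0],"turn":[0,0,0],"jaw":0}]'
python3 - <<'E'
from h import *
f=grab_frame("wrist");cv2.imwrite("pics/w1.png",f["img"][...,::-1]);np.savez("w1.npz",**f)
E
python3 -m jog '[{"offset":[0,-280,0],"turn":[0,0,0],"jaw":0},{"offset":[0,-280,0],"turn":[0,0,0],"jaw":0},{"offset":[0,-280,0],"turn":[0,0,0],"jaw":0},{"offset":[0,-280,0],"turn":[0,0,0],"jaw":0},{"offset":[0,-280,0],"turn":[0,0,0],"jaw":0},{"offset":[0,-280,0],"turn":[0,0,0],"jaw":0},{"offset":[0,-280,0],"turn":[0,0,0],"jaw":0},{"offset":[0,-280,0],"turn":[0,0,0],"jaw":0},{"offset":[0,-280,0],"turn":[0,0,0],"jaw":0}]'
python3 - <<'E'
from h import *
f=grab_frame("wrist");cv2.imwrite("pics/w2.png",f["img"][...,::-1]);np.savez("w2.npz",**f)
E
```

```text
clock: 1.73
position: [0.5395, -0.1407, 0.3198]
ee_rot: [-3.142, -0.004, 0.002]
ft_force: [-0.2, -0.8, -0.3]
grip_width: 0.0877
grasp_force: 0.0
clock: 2.53
position: [0.5391, 0.1381, 0.3202]
ee_rot: [3.141, 0.002, -0.0]
ft_force: [-0.9, -0.6, 0.2]
grip_width: 0.0881
grasp_force: 0.0
```

View pics/w1.png

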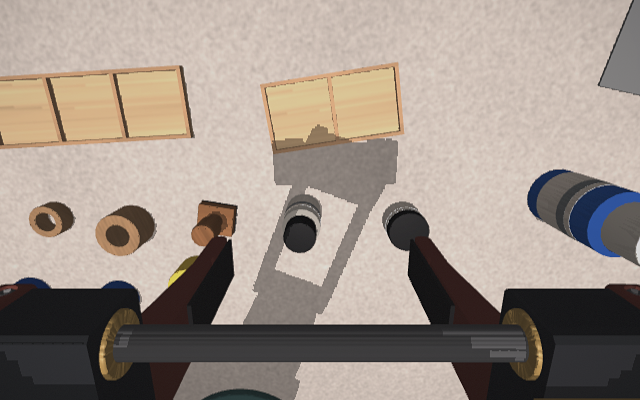

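View pics/w2.png

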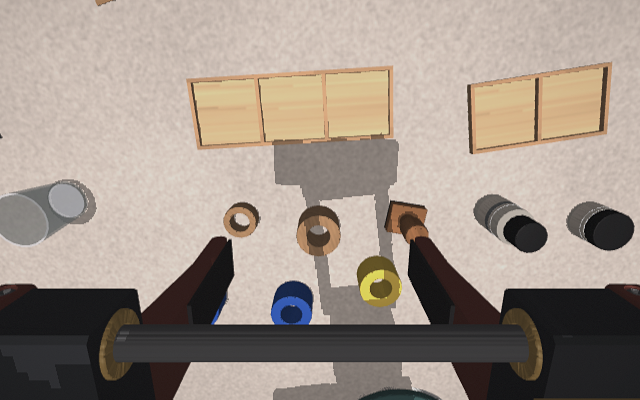

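Both wrist views are clear.
- In w2 the tan wide roll is at (318,230), the narrow roll at (240,219) and the stamp at (408,222). The bottle is at (530,236) and the jar at (607,230). The long tray spans (188–393, 67–148) and the short tray spans (468–611, 63–153).
- The rejected look-alikes are the yellow roll (378,282) and the blue roll (292,305).

Next I measure positions across w1 and w2.

```bash
cat > m.py <<'E'
from h import *
A,B=load("w1.npz"),load("w2.npz")
def top(f,c,r,dz=.006):
    P=cloud(f);m=(np.hypot(P[...,0]-c[0],P[...,1]-c[1])<r)&(P[...,2]>.015)&(P[...,2]<.2)&(f["z_map"]>0)
    if m.sum()<20: return None
    h=np.percentile(P[...,2][m],97);t=m&(P[...,2]>h-dz)
    v,u=np.nonzero(t);(cu,cv),ru=cv2.minEnclosingCircle(np.c_[u,v].astype(np.float32))
    (cx,cy),rr=cv2.minEnclosingCircle((P[t][:,:2]*1000).astype(np.float32))
    return np.array([u.mean(),v.mean()]),h,(cx/1000,cy/1000),rr
def tri(a,b):
    M=lambda f:f["camera_matrix"]@np.c_[f["R"],f["t"]]
    X=cv2.triangulatePoints(M(A),M(B),a.reshape(2,1).astype(float),b.reshape(2,1).astype(float));return (X[:3]/X[3]).ravel()
for n,c,r in [("jar",(.438,-.262),.045),("bottle",(.456,-.114),.045),("stamp",(.444,.013),.045),("wide",(.43,.14),.045),("narrow",(.44,.253),.04)]:
    a,b=top(A,c,r),top(B,c,r)
    for k in (a,b):
        if k: print(n,k[0].round(1),"h%.4f"%k[1],np.round(k[2],4),"r%.1f"%k[3])
    if a and b: print("  tri",tri(a[0],b[0]).round(4))
for f in(A,B):
  P=cloud(f);hsv=cv2.cvtColor(f["img"],cv2.COLOR_RGB2HSV)
  m=((hsv[...,1]>75)&(hsv[...,0]<28)&(P[...,0]>.49)&(f["z_map"]>0)).astype(np.uint8)
  m=cv2.morphologyEx(m,cv2.MORPH_CLOSE,np.ones((7,7)))
  for c in cv2.findContours(m,0,2)[0]:
    if cv2.contourArea(c)<3000: continue
    W=np.array([ray(f,*q[0],.012)[:2]*1000 for q in c],np.float32)
    r=cv2.minAreaRect(W);k=np.zeros(m.shape,np.uint8);cv2.drawContours(k,[c],-1,1,-1);z=P[...,2][k>0]
    print("tray px",cv2.boundingRect(c),r,"z pct",np.percentile(z,[5,50,97]).round(4))
E
python3 m.py
```

```text
jar [407.1 229. ] h0.0565 [ 0.4359 -0.2611] r28.1
jar [612.1 230.7] h0.0568 [ 0.436  -0.2605] r28.4
  tri [ 0.4388 -0.2583  0.0557]
bottle [299.3 236.5] h0.1110 [ 0.4503 -0.115 ] r20.1
bottle [529.8 236.4] h0.1113 [ 0.4508 -0.1144] r20.1
  tri [ 0.4505 -0.1152  0.1072]
stamp [202.2 233.8] h0.0786 [0.4396 0.0127] r15.7
stamp [415.1 231.6] h0.0789 [0.4399 0.0136] r15.7
  tri [0.441 0.014 0.072]
wide [117.7 234.3] h0.0489 [0.427  0.1411] r31.6
wide [318.1 234.6] h0.0493 [0.4271 0.1413] r30.9
  tri [0.4273 0.1412 0.0453]
narrow [ 46.  220.7] h0.0268 [0.4384 0.2533] r24.7
narrow [239.6 221. ] h0.0274 [0.4392 0.2543] r23.7
  tri [0.4391 0.2546 0.023 ]
tray px (415, 236, 128, 145) ((282.11529541015625, -399.4290771484375), (341.9121398925781, 89.97277069091797), 49.62992477416992) z pct [0.3584 0.4068 0.4455]
tray px (98, 236, 129, 145) ((281.5130615234375, 116.32365417480469), (90.19989013671875, 340.625244140625), 40.637752532958984) z pct [0.358  0.4065 0.4454]
tray px (0, 66, 193, 83) ((596.348388671875, 171.98333740234375), (93.6302719116211, 269.7237243652344), 3.500864267349243) z pct [0.0021 0.0038 0.0124]
tray px (260, 62, 144, 92) ((595.3129272460938, -157.36505126953125), (93.96772003173828, 182.74888610839844), 8.866127967834473) z pct [0.0025 0.0042 0.013 ]
tray px (99, 237, 128, 144) ((281.4451904296875, 395.7987060546875), (90.36396789550781, 339.17578125), 40.542537689208984) z pct [0.3594 0.4071 0.4458]
tray px (410, 236, 133, 145) ((283.0614013671875, -119.05693054199219), (346.6759033203125, 90.52786254882812), 49.5540771484375) z pct [0.3578 0.4071 0.446 ]
tray px (186, 66, 207, 84) ((595.9321899414062, 177.2576446533203), (93.9992904663086, 270.8438720703125), 3.515859842300415) z pct [0.0024 0.0042 0.0128]
tray px (467, 62, 145, 92) ((595.1793823242188, -155.4423828125), (93.9609603881836, 187.42271423339844), 8.873071670532227) z pct [0.0029 0.0047 0.0132]
```

```bash
python3 - <<'E'
from h import *
f=load("w2.npz");cv2.imwrite("pics/crop1.png",cv2.resize(f["img"][190:260,210:450][...,::-1],None,fx=3,fy=3,interpolation=cv2.INTER_CUBIC))
E
cat > go.py <<'E'
import sys
from h import *
s=observe();R=Ro.from_rotvec(s["ee_rot"]).as_matrix();p=s["position"]
T=dict(jar=(.436,-.2605),bottle=(.4505,-.115),stamp=(.440,.0132),wide=(.427,.1412),narrow=(.439,.2542),Lp=(.5905,.266),L0=(.596,.177),Lm=(.6014,.0883),Sp=(.5884,-.1134),Sm=(.6022,-.2014))
print(p.round(4),"w",s["grip_width"],"F",s["grasp_force"],"yaw",np.degrees(np.arctan2(R[1,0],R[0,0])).round(2))
for a in sys.argv[1:]:
    n,z=a.split(",");print(a,(R.T@(np.array([*T[n],float(z)])-p)*1000).round(1))
E
python3 go.py narrow,.1 narrow,.009
```

```text
[0.5393 0.1371 0.3202] w 0.08758932482503294 F 0.0 yaw -0.03
narrow,.1 [-100.2 -117.3  220.1]
narrow,.009 [-100.2 -117.4  311.1]
```

View pics/crop1.png

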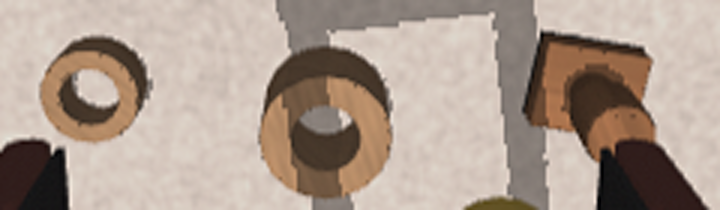

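The crop confirms the choices. The small tan ring is at crop (92,90), the big tan ring at (325,130) and the stamp at (600,110). The yellow look-alike only shows at the bottom edge, at (500,205).

```bash
python3 -m jog '[{"offset":[-100,-117,220],"turn":[0,0,0],"jaw":0},{"offset":[-100,-117,220],"turn":[0,0,0],"jaw":0},{"offset":[-100,-117,220],"turn":[0,0,0],"jaw":0},{"offset":[-100,-117,220],"turn":[0,0,0],"jaw":0},{"offset":[-100,-117,220],"turn":[0,0,0],"jaw":0},{"offset":[-100,-117,220],"turn":[0,0,0],"jaw":0},{"offset":[-100,-117,220],"turn":[0,0,0],"jaw":0},{"offset":[-100,-117,220],"turn":[0,0,0],"jaw":0},{"offset":[-100,-117,220],"turn":[0,0,0],"jaw":0}]'
python3 go.py narrow,.009
```

```text
clock: 3.33
position: [0.4396, 0.2537, 0.1001]
ee_rot: [3.14, -0.002, -0.002]
ft_force: [0.3, -0.1, 0.5]
grip_width: 0.0879
grasp_force: 0.0
[0.4396 0.2537 0.1001] w 0.08788840570868736 F 0.0 yaw -0.06
narrow,.009 [-0.5 -0.6 91.1]
```

Descend, close, lift.

```bash
python3 -m jog '[{"offset":[0,0,40],"turn":[0,0,0],"jaw":0},{"offset":[0,0,70],"turn":[0,0,0],"jaw":0},{"offset":[0,0,91],"turn":[0,0,0],"jaw":0},{"offset":[0,0,91],"turn":[0,0,0],"jaw":0},{"offset":[0,0,91],"turn":[0,0,0],"jaw":1},{"offset":[0,0,91],"turn":[0,0,0],"jaw":1},{"offset":[0,0,91],"turn":[0,0,0],"jaw":1},{"offset":[0,0,91],"turn":[0,0,0],"jaw":1},{"offset":[0,0,91],"turn":[0,0,0],"jaw":1},{"offset":[0,0,91],"turn":[0,0,0],"jaw":1},{"offset":[0,0,91],"turn":[0,0,0],"jaw":1},{"offset":[0,0,91],"turn":[0,0,0],"jaw":1}]'
python3 -m jog '[{"offset":[0,0,0],"turn":[0,0,0],"jaw":1},{"offset":[0,0,0],"turn":[0,0,0],"jaw":1},{"offset":[0,0,-60],"turn":[0,0,0],"jaw":1},{"offset":[0,0,-60],"turn":[0,0,0],"jaw":1},{"offset":[0,0,-60],"turn":[0,0,0],"jaw":1}]'
python3 go.py Lp,.0145 Lp,.06
```

```text
clock: 4.33
position: [0.4395, 0.2556, 0.0095]
ee_rot: [-3.141, -0.0, -0.0]
ft_force: [-0.7, 0.3, 0.3]
grip_width: 0.0377
grasp_force: 0.0
clock: 4.75
position: [0.4423, 0.2567, 0.0725]
ee_rot: [-3.139, -0.0, -0.009]
ft_force: [0.8, 0.1, 0.9]
grip_width: 0.0043
grasp_force: 0.0
[0.4423 0.2567 0.0725] w 0.004329362697834685 F 0.0 yaw 0.0
Lp,.0145 [147.9  -9.1  58.8]
Lp,.06 [148.2  -9.2  13.3]
```

```bash
python3 - <<'E'
from h import *
f=grab_frame("wrist");g=grab_frame("side")
i=np.vstack([f["img"][80:380,80:560],cv2.resize(g["img"][220:320,200:360],(480,300))])
cv2.imwrite("pics/a1.png",i[...,::-1])
E
```

```text
(no output)
```

View pics/a1.png

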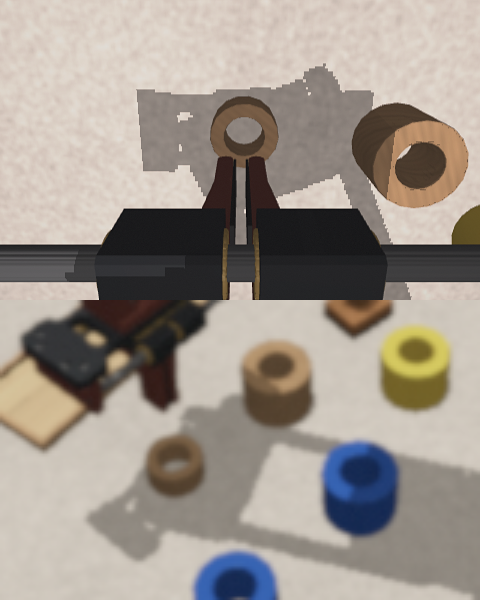

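The wrist crop shows the narrow roll at (244,130), still upright. It sits just ahead of the shut fingers, so it was squeezed out. I measure it again.

```bash
python3 - <<'E'
import m
E
python3 - <<'E'
from h import *
for n in("wrist","scene"):
    f=grab_frame(n);P=cloud(f)
    m=(f["z_map"]>0)&(np.hypot(P[...,0]-.465,P[...,1]-.254)<.05)&(P[...,2]>.012)&(P[...,2]<.032)
    h=np.percentile(P[...,2][m],97);t=m&(P[...,2]>h-.006)
    print(n,h,m.sum(),cv2.minEnclosingCircle((P[t][:,:2]*1000).astype(np.float32)))
    if n=="wrist": print("tcp px",proj(f,observe()["position"]),proj(f,[.439,.254,.0]))
f=load("scene0.npz");P=cloud(f);m=(f["z_map"]>0)&(np.hypot(P[...,0]-.44,P[...,1]-.254)<.05)&(P[...,2]>.012);h=np.percentile(P[...,2][m],97);t=m&(P[...,2]>h-.006)
print("before",h,cv2.minEnclosingCircle((P[t][:,:2]*1000).astype(np.float32)))
E
```

```text
jar [407.1 229. ] h0.0565 [ 0.4359 -0.2611] r28.1
jar [612.1 230.7] h0.0568 [ 0.436  -0.2605] r28.4
  tri [ 0.4388 -0.2583  0.0557]
bottle [299.3 236.5] h0.1110 [ 0.4503 -0.115 ] r20.1
bottle [529.8 236.4] h0.1113 [ 0.4508 -0.1144] r20.1
  tri [ 0.4505 -0.1152  0.1072]
stamp [202.2 233.8] h0.0786 [0.4396 0.0127] r15.7
stamp [415.1 231.6] h0.0789 [0.4399 0.0136] r15.7
  tri [0.441 0.014 0.072]
wide [117.7 234.3] h0.0489 [0.427  0.1411] r31.6
wide [318.1 234.6] h0.0493 [0.4271 0.1413] r30.9
  tri [0.4273 0.1412 0.0453]
narrow [ 46.  220.7] h0.0268 [0.4384 0.2533] r24.7
narrow [239.6 221. ] h0.0274 [0.4392 0.2543] r23.7
  tri [0.4391 0.2546 0.023 ]
tray px (415, 236, 128, 145) ((282.11529541015625, -399.4290771484375), (341.9121398925781, 89.97277069091797), 49.62992477416992) z pct [0.3584 0.4068 0.4455]
tray px (98, 236, 129, 145) ((281.5130615234375, 116.32365417480469), (90.19989013671875, 340.625244140625), 40.637752532958984) z pct [0.358  0.4065 0.4454]
tray px (0, 66, 193, 83) ((596.348388671875, 171.98333740234375), (93.6302719116211, 269.7237243652344), 3.500864267349243) z pc
[... 442 characters left out ...]
2812), 49.5540771484375) z pct [0.3578 0.4071 0.446 ]
tray px (186, 66, 207, 84) ((595.9321899414062, 177.2576446533203), (93.9992904663086, 270.8438720703125), 3.515859842300415) z pct [0.0024 0.0042 0.0128]
tray px (467, 62, 145, 92) ((595.1793823242188, -155.4423828125), (93.9609603881836, 187.42271423339844), 8.873071670532227) z pct [0.0029 0.0047 0.0132]
wrist 0.027044433162590725 2585 ((438.8624267578125, 255.11668395996094), 23.986722946166992)
tcp px [322.09039522 238.0945254 ] [323.44781937 202.4653779 ]
scene 0.02907299869570524 213 ((439.90155029296875, 254.5981903076172), 25.69723129272461)
before 0.029562746023299172 ((441.1053771972656, 253.00592041015625), 25.261260986328125)
```

```bash
python3 - <<'E'
from h import *
s=observe();R=Ro.from_rotvec(s["ee_rot"]).as_matrix()
f=grab_frame("wrist");P=(cloud(f)-s["position"])@R*1000
for v in range(228,300,8): print(v,[P[v,u].round(0).astype(int).tolist() if f["z_map"][v,u]>0 else 0 for u in (306,314,332)])
w=load("w2.npz");p=np.array([.5392,.1378,.3202]);P=(cloud(w)-p)@np.diag([1,-1,-1])*1000
for v in range(228,300,8): print(v,[P[v,u].round(0).astype(int).tolist() if w["z_map"][v,u]>0 else 0 for u in (218,226,231,415,422)])
E
```

```text
228 [[-11, -10, 43], [-13, -5, 47], [-11, 7, 43]]
236 [[11, -8, -26], [11, -4, -25], [11, 5, -25]]
244 [[11, -7, -34], [11, -4, -35], [11, 5, -34]]
252 [[11, -7, -43], [11, -3, -44], [12, 4, -44]]
260 [[11, -7, -51], [11, -3, -51], [11, 4, -50]]
268 [[11, -6, -58], [11, -3, -58], [11, 4, -58]]
276 [[11, -6, -64], [11, -3, -65], [11, 4, -64]]
284 [[11, -6, -71], [11, -3, -71], [11, 4, -70]]
292 [[33, -4, -112], [11, -3, -76], [33, 2, -111]]
228 [[-120, -156, 320], [-110, -137, 296], [-110, -130, 295], [-89, 121, 241], [-90, 131, 243]]
236 [[11, -51, -25], [-133, -145, 321], [-133, -137, 320], [-101, 123, 244], [11, 49, -24]]
244 [[11, -48, -35], [9, -46, -31], [7, -45, -25], [9, 44, -31], [11, 46, -34]]
252 [[10, -46, -42], [7, -45, -34], [3, -45, -27], [7, 43, -35], [10, 45, -41]]
260 [[10, -45, -48], [4, -45, -36], [0, -45, -28], [3, 43, -36], [9, 43, -47]]
268 [[6, -45, -49], [-1, -45, -36], [-4, -45, -29], [1, 43, -38], [5, 43, -47]]
276 [[3, -45, -50], [-4, -45, -38], [-8, -45, -29], [-4, 43, -38], [3, 43, -49]]
284 [[-1, -45, -50], [-7, -45, -39], [-217, -143, 322], [-7, 43, -40], [-1, 43, -49]]
292 [[-4, -45, -51], [-231, -152, 321], [-230, -144, 320], [-230, 152, 320], [-4, 43, -51]]
```

```bash
python3 - <<'E'
from h import *
s=observe();R=Ro.from_rotvec(s["ee_rot"]).as_matrix();p=s["position"]
f=grab_frame("wrist");P=(cloud(f)-p)@R*1000
for v in range(229,238): print(v,[P[v,u].round(1).tolist() for u in (307,333)])
for n in("scene","side"):
    g=grab_frame(n);C=cloud(g);L=(C-p)@R*1000
    m=(g["z_map"]>0)&(np.abs(L[...,0])<16)&(np.abs(L[...,1])<22)&(L[...,2]<15)&(C[...,2]>.04)
    z=L[...,2][m];print(n,m.sum(),np.sort(z)[-8:].round(1) if m.any() else "")
print(f["R"]@R,(R.T@(-f["R"].T@f["t"]-p)).round(4))
E
```

```text
229 [[-11.9, -9.8, 42.8], [-11.6, 8.1, 41.9]]
230 [[-12.3, -9.7, 41.9], [-12.3, 8.1, 41.8]]
231 [[-13.0, -9.7, 41.7], [-13.0, 8.1, 41.8]]
232 [[-13.9, -9.8, 42.1], [-13.7, 8.1, 41.6]]
233 [[-14.6, -9.8, 42.1], [-14.7, 8.2, 42.4]]
234 [[-15.6, -9.8, 42.6], [-15.7, 8.2, 42.9]]
235 [[-16.2, -9.8, 42.4], [-16.1, 8.2, 42.0]]
236 [[11.2, -7.1, -25.2], [10.6, 5.6, -23.9]]
237 [[11.2, -7.1, -26.5], [11.0, 5.5, -25.9]]
scene 394 [-27.5 -27.3 -27.1 -26.8 -26.6 -26.  -24.7 -23.9]
side 204 [-28.6 -28.4 -28.2 -28.  -27.4 -27.4 -26.8 -25.1]
[[ 2.22459721e-04  9.99999180e-01 -1.26103011e-03]
 [-9.57938121e-01 -1.48781335e-04 -2.86974798e-01]
 [-2.86974751e-01  1.27182914e-03  9.57937302e-01]] [ 0.0785 -0.0008 -0.1865]
```

All three cameras agree that the real fingertips sit about 24.5 mm behind the reported TCP, so the fingers closed above the roll, which did not move. From here I work with tip height = reported z + 24.5 mm.

```bash
sed -i 's/float(z)\])/float(z)-.0245])/; s/print(p.round(4)/print("tipz",(p[2]+.0245).round(4),p.round(4)/; s/narrow=(.439,.2542)/narrow=(.439,.2545)/' go.py
python3 -m jog '[{"offset":[0,0,0],"turn":[0,0,0],"jaw":0},{"offset":[0,0,0],"turn":[0,0,0],"jaw":0},{"offset":[0,0,0],"turn":[0,0,0],"jaw":0},{"offset":[0,0,0],"turn":[0,0,0],"jaw":0},{"offset":[0,0,0],"turn":[0,0,0],"jaw":0},{"offset":[0,0,0],"turn":[0,0,0],"jaw":0},{"offset":[0,0,0],"turn":[0,0,0],"jaw":0},{"offset":[0,0,0],"turn":[0,0,0],"jaw":0},{"offset":[0,0,0],"turn":[0,0,0],"jaw":0},{"offset":[0,0,0],"turn":[0,0,0],"jaw":0},{"offset":[0,0,0],"turn":[0,0,0],"jaw":0},{"offset":[0,0,0],"turn":[0,0,0],"jaw":0}]'
python3 go.py narrow,.01
```

```text
clock: 6.15
position: [0.4396, 0.2555, 0.0694]
ee_rot: [-3.141, 0.0, -0.0]
ft_force: [0.4, 0.0, 0.1]
grip_width: 0.0769
grasp_force: 0.0
tipz 0.0939 [0.4396 0.2555 0.0694] w 0.07691108477007079 F 0.0 yaw -0.0
narrow,.01 [-0.6  1.  83.9]
```

```bash
python3 -m jog '[{"offset":[0,1,30],"turn":[0,0,0],"jaw":0},{"offset":[0,1,60],"turn":[0,0,0],"jaw":0},{"offset":[0,1,84],"turn":[0,0,0],"jaw":0.1},{"offset":[0,1,84],"turn":[0,0,0],"jaw":0.3},{"offset":[0,1,84],"turn":[0,0,0],"jaw":1},{"offset":[0,1,84],"turn":[0,0,0],"jaw":1},{"offset":[0,1,84],"turn":[0,0,0],"jaw":1},{"offset":[0,1,84],"turn":[0,0,0],"jaw":1},{"offset":[0,1,84],"turn":[0,0,0],"jaw":1},{"offset":[0,1,84],"turn":[0,0,0],"jaw":1},{"offset":[0,1,84],"turn":[0,0,0],"jaw":1},{"offset":[0,1,84],"turn":[0,0,0],"jaw":1}]'
python3 go.py Lp,.0155
```

```text
clock: 7.15
position: [0.4407, 0.255, -0.0133]
ee_rot: [-3.14, -0.0, -0.004]
ft_force: [-0.6, -0.6, 7.6]
grip_width: 0.0476
grasp_force: 30.0
tipz 0.0112 [ 0.4407  0.255  -0.0133] w 0.04755872101449353 F 30.00260371249169 yaw 0.0
Lp,.0155 [149.8 -11.   -4. ]
```

```bash
python3 -m jog '[{"offset":[0,0,-40],"turn":[0,0,0],"jaw":1},{"offset":[0,0,-80],"turn":[0,0,0],"jaw":1},{"offset":[151,-11,-80],"turn":[0,0,0],"jaw":1},{"offset":[151,-11,-80],"turn":[0,0,0],"jaw":1},{"offset":[151,-11,-80],"turn":[0,0,0],"jaw":1},{"offset":[151,-11,-80],"turn":[0,0,0],"jaw":1},{"offset":[151,-11,-80],"turn":[0,0,0],"jaw":1},{"offset":[151,-11,-80],"turn":[0,0,0],"jaw":1},{"offset":[151,-11,-80],"turn":[0,0,0],"jaw":1}]'
python3 go.py Lp,.0155 
python3 - <<'E'
from h import *
f=grab_frame("wrist");g=grab_frame("scene")
i=np.vstack([f["img"][100:360,80:560],cv2.resize(g["img"][180:300,300:492],(480,300))])
cv2.imwrite("pics/a2.png",i[...,::-1])
E
```

```text
clock: 7.9
position: [0.589, 0.2651, 0.065]
ee_rot: [3.141, -0.0, -0.003]
ft_force: [-0.5, 0.3, -1.1]
grip_width: 0.0478
grasp_force: 30.0
tipz 0.0895 [0.589  0.2651 0.065 ] w 0.04784475124967243 F 29.99977184459567 yaw -0.01
Lp,.0155 [ 1.6 -0.9 74. ]
```

View pics/a2.png

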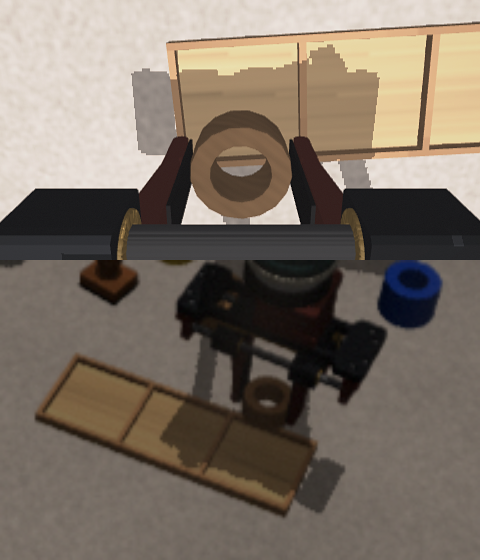

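The narrow roll hangs level between the fingers, at wrist crop (241,165), in front of its compartment. I lower it and let go.

```bash
python3 -m jog '[{"offset":[1,-1,35],"turn":[0,0,0],"jaw":1},{"offset":[1,-1,60],"turn":[0,0,0],"jaw":1},{"offset":[1,-1,73],"turn":[0,0,0],"jaw":1},{"offset":[1,-1,73],"turn":[0,0,0],"jaw":1},{"offset":[1,-1,73],"turn":[0,0,0],"jaw":1}]'
python3 -m jog '[{"offset":[0,0,0],"turn":[0,0,0],"jaw":0.3},{"offset":[0,0,0],"turn":[0,0,0],"jaw":0.3},{"offset":[0,0,0],"turn":[0,0,0],"jaw":0.3},{"offset":[0,0,0],"turn":[0,0,0],"jaw":0.3},{"offset":[0,0,-40],"turn":[0,0,0],"jaw":0},{"offset":[0,0,-80],"turn":[0,0,0],"jaw":0},{"offset":[0,0,-110],"turn":[0,0,0],"jaw":0},{"offset":[0,0,-110],"turn":[0,0,0],"jaw":0}]'
python3 go.py stamp,.12 
python3 - <<'E'
from h import *
f=grab_frame("wrist");P=cloud(f)
m=(f["z_map"]>0)&(np.hypot(P[...,0]-.59,P[...,1]-.266)<.045)&(P[...,2]>.014)&(P[...,2]<.05)
h=np.percentile(P[...,2][m],97);t=m&(P[...,2]>h-.006)
print(h,m.sum(),cv2.minEnclosingCircle((P[t][:,:2]*1000).astype(np.float32)))
E
```

```text
clock: 8.42
position: [0.5904, 0.2664, -0.0079]
ee_rot: [3.141, 0.0, -0.003]
ft_force: [-0.6, 0.2, -0.3]
grip_width: 0.0478
grasp_force: 30.0
clock: 9.08
position: [0.5965, 0.2682, 0.1099]
ee_rot: [-3.138, 0.0, -0.018]
ft_force: [0.7, -0.2, 0.4]
grip_width: 0.0847
grasp_force: 0.0
tipz 0.1344 [0.5965 0.2682 0.1099] w 0.08471448113209772 F 0.0 yaw -0.0
stamp,.12 [-156.6  255.1   11.5]
0.031130307332440543 2186 ((588.944091796875, 267.0455322265625), 23.9349422454834)
```

Narrow roll is seated: its top is at 31 mm and its centre at (0.589, 0.267). Stamp next.

```bash
python3 -m jog '[{"offset":[-150,253,0],"turn":[0,0,0],"jaw":0},{"offset":[-150,253,0],"turn":[0,0,0],"jaw":0},{"offset":[-150,253,0],"turn":[0,0,0],"jaw":0},{"offset":[-150,253,0],"turn":[0,0,0],"jaw":0},{"offset":[-150,253,0],"turn":[0,0,0],"jaw":0},{"offset":[-150,253,0],"turn":[0,0,0],"jaw":0},{"offset":[-150,253,0],"turn":[0,0,0],"jaw":0},{"offset":[-150,253,0],"turn":[0,0,0],"jaw":0},{"offset":[-150,253,0],"turn":[0,0,0],"jaw":0},{"offset":[-150,253,0],"turn":[0,0,0],"jaw":0}]'
python3 go.py stamp,.041
```

```text
clock: 9.97
position: [0.4418, 0.0136, 0.102]
ee_rot: [-3.141, 0.003, -0.0]
ft_force: [-0.2, 0.2, -0.1]
grip_width: 0.088
grasp_force: 0.0
tipz 0.1265 [0.4418 0.0136 0.102 ] w 0.08802643685803656 F 0.0 yaw -0.1
stamp,.041 [-1.8  0.5 85.5]
```

```bash
python3 -m jog '[{"offset":[-2,0,35],"turn":[0,0,0],"jaw":0},{"offset":[-2,0,65],"turn":[0,0,0],"jaw":0.1},{"offset":[-2,0,85],"turn":[0,0,0],"jaw":0.2},{"offset":[-2,0,85],"turn":[0,0,0],"jaw":0.3},{"offset":[-2,0,85],"turn":[0,0,0],"jaw":1},{"offset":[-2,0,85],"turn":[0,0,0],"jaw":1},{"offset":[-2,0,85],"turn":[0,0,0],"jaw":1},{"offset":[-2,0,85],"turn":[0,0,0],"jaw":1},{"offset":[-2,0,85],"turn":[0,0,0],"jaw":1},{"offset":[-2,0,85],"turn":[0,0,0],"jaw":1},{"offset":[-2,0,85],"turn":[0,0,0],"jaw":1},{"offset":[-2,0,85],"turn":[0,0,0],"jaw":1}]'
python3 go.py Lm,.041
```

```text
clock: 10.97
position: [0.4402, 0.0134, 0.018]
ee_rot: [3.142, -0.001, 0.002]
ft_force: [-1.9, 0.0, 6.8]
grip_width: 0.0318
grasp_force: 30.0
tipz 0.0425 [0.4402 0.0134 0.018 ] w 0.0317796029948168 F 30.000435411930084 yaw -0.02
Lm,.041 [161.2 -75.    1.7]
```

```bash
python3 -m jog '[{"offset":[0,0,-40],"turn":[0,0,0],"jaw":1},{"offset":[161,-75,-80],"turn":[0,0,0],"jaw":1},{"offset":[161,-75,-80],"turn":[0,0,0],"jaw":1},{"offset":[161,-75,-80],"turn":[0,0,0],"jaw":1},{"offset":[161,-75,-80],"turn":[0,0,0],"jaw":1},{"offset":[161,-75,-80],"turn":[0,0,0],"jaw":1},{"offset":[161,-75,-80],"turn":[0,0,0],"jaw":1},{"offset":[161,-75,-80],"turn":[0,0,0],"jaw":1},{"offset":[161,-75,-80],"turn":[0,0,0],"jaw":1}]'
python3 go.py Lm,.048
python3 - <<'E'
from h import *
f=grab_frame("wrist");g=grab_frame("side")
i=np.vstack([f["img"][100:360,80:560],cv2.resize(g["img"][170:290,180:372],(480,300))])
cv2.imwrite("pics/a3.png",i[...,::-1])
E
```

```text
clock: 11.72
position: [0.5981, 0.088, 0.0963]
ee_rot: [3.141, -0.0, -0.005]
ft_force: [-1.0, -0.7, -0.3]
grip_width: 0.0318
grasp_force: 30.0
tipz 0.1208 [0.5981 0.088  0.0963] w 0.03184591292032499 F 29.99683141708374 yaw -0.01
Lm,.048 [ 3.6 -0.3 72.8]
```

View pics/a3.png

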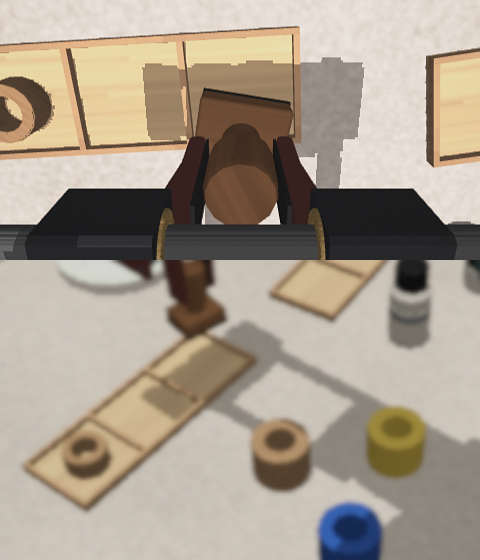

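The stamp hangs upright, with its knob at wrist crop (240,195), over the free end compartment. The narrow roll is seated at (15,110). I lower the stamp.

```bash
python3 -m jog '[{"offset":[1,0,35],"turn":[0,0,0],"jaw":1},{"offset":[1,0,60],"turn":[0,0,0],"jaw":1},{"offset":[1,0,73],"turn":[0,0,0],"jaw":1},{"offset":[1,0,73],"turn":[0,0,0],"jaw":1},{"offset":[1,0,73],"turn":[0,0,0],"jaw":1}]'
python3 -m jog '[{"offset":[0,0,0],"turn":[0,0,0],"jaw":0.4},{"offset":[0,0,0],"turn":[0,0,0],"jaw":0.4},{"offset":[0,0,0],"turn":[0,0,0],"jaw":0.4},{"offset":[0,0,0],"turn":[0,0,0],"jaw":0.4},{"offset":[0,0,0],"turn":[0,0,0],"jaw":0.4},{"offset":[0,0,-40],"turn":[0,0,0],"jaw":0},{"offset":[0,0,-80],"turn":[0,0,0],"jaw":0},{"offset":[0,0,-110],"turn":[0,0,0],"jaw":0},{"offset":[0,0,-110],"turn":[0,0,0],"jaw":0},{"offset":[0,0,-110],"turn":[0,0,0],"jaw":0}]'
python3 go.py jar,.14
python3 - <<'E'
from h import *
f=grab_frame("wrist");P=cloud(f)
m=(f["z_map"]>0)&(np.hypot(P[...,0]-.60,P[...,1]-.0885)<.045)&(P[...,2]>.014)&(P[...,2]<.1)
h=np.percentile(P[...,2][m],97);t=m&(P[...,2]>h-.006)
print(h,m.sum(),cv2.minEnclosingCircle((P[t][:,:2]*1000).astype(np.float32)))
E
```

```text
clock: 12.23
position: [0.5996, 0.0879, 0.0235]
ee_rot: [3.142, -0.001, -0.005]
ft_force: [0.0, 1.0, -0.8]
grip_width: 0.0316
grasp_force: 30.0
clock: 13.07
position: [0.6033, 0.0886, 0.1367]
ee_rot: [-3.141, 0.0, -0.008]
ft_force: [-0.9, -0.7, -0.5]
grip_width: 0.0824
grasp_force: 0.0
tipz 0.1612 [0.6033 0.0886 0.1367] w 0.08244655773159297 F 0.0 yaw -0.0
jar,.14 [-167.4  349.1   20.2]
0.08273196816606643 3467 ((599.3438110351562, 88.3248519897461), 15.864336013793945)
```

The stamp is seated: its top is 4 mm higher than it was on the table. Jar next.

```bash
python3 -m jog '[{"offset":[-165,349,0],"turn":[0,0,0],"jaw":0},{"offset":[-165,349,0],"turn":[0,0,0],"jaw":0},{"offset":[-165,349,0],"turn":[0,0,0],"jaw":0},{"offset":[-165,349,0],"turn":[0,0,0],"jaw":0},{"offset":[-165,349,0],"turn":[0,0,0],"jaw":0},{"offset":[-165,349,0],"turn":[0,0,0],"jaw":0},{"offset":[-165,349,0],"turn":[0,0,0],"jaw":0},{"offset":[-165,349,0],"turn":[0,0,0],"jaw":0},{"offset":[-165,349,0],"turn":[0,0,0],"jaw":0},{"offset":[-165,349,0],"turn":[0,0,0],"jaw":0},{"offset":[-165,349,0],"turn":[0,0,0],"jaw":0},{"offset":[-165,349,0],"turn":[0,0,0],"jaw":0}]'
python3 go.py jar,.022
```

```text
clock: 14.12
position: [0.4354, -0.2597, 0.1329]
ee_rot: [-3.139, 0.004, 0.003]
ft_force: [0.3, 0.7, 0.9]
grip_width: 0.088
grasp_force: 0.0
tipz 0.1574 [ 0.4354 -0.2597  0.1329] w 0.08795269455041754 F 0.0 yaw -0.13
jar,.022 [  0.8   1.2 135.4]
```

```bash
python3 -m jog '[{"offset":[0,1,40],"turn":[0,0,0],"jaw":0},{"offset":[0,1,80],"turn":[0,0,0],"jaw":0},{"offset":[0,1,110],"turn":[0,0,0],"jaw":0},{"offset":[0,1,135],"turn":[0,0,0],"jaw":0},{"offset":[0,1,135],"turn":[0,0,0],"jaw":0.1},{"offset":[0,1,135],"turn":[0,0,0],"jaw":1},{"offset":[0,1,135],"turn":[0,0,0],"jaw":1},{"offset":[0,1,135],"turn":[0,0,0],"jaw":1},{"offset":[0,1,135],"turn":[0,0,0],"jaw":1},{"offset":[0,1,135],"turn":[0,0,0],"jaw":1},{"offset":[0,1,135],"turn":[0,0,0],"jaw":1},{"offset":[0,1,135],"turn":[0,0,0],"jaw":1}]'
python3 go.py L0,.022
```

```text
clock: 15.12
position: [0.4377, -0.262, 0.0008]
ee_rot: [3.14, -0.001, 0.004]
ft_force: [0.7, 2.5, 8.2]
grip_width: 0.0552
grasp_force: 30.0
tipz 0.0253 [ 0.4377 -0.262   0.0008] w 0.055238020475479085 F 30.00230848789215 yaw -0.03
L0,.022 [ 158.1 -439.1    3.2]
```

```bash
python3 -m jog '[{"offset":[0,0,-40],"turn":[0,0,0],"jaw":1},{"offset":[0,0,-80],"turn":[0,0,0],"jaw":1},{"offset":[0,0,-120],"turn":[0,0,0],"jaw":1},{"offset":[10,-30,-140],"turn":[0,0,0],"jaw":1},{"offset":[158,-440,-140],"turn":[0,0,0],"jaw":1},{"offset":[158,-440,-140],"turn":[0,0,0],"jaw":1},{"offset":[158,-440,-140],"turn":[0,0,0],"jaw":1},{"offset":[158,-440,-140],"turn":[0,0,0],"jaw":1},{"offset":[158,-440,-140],"turn":[0,0,0],"jaw":1},{"offset":[158,-440,-140],"turn":[0,0,0],"jaw":1},{"offset":[158,-440,-140],"turn":[0,0,0],"jaw":1},{"offset":[158,-440,-140],"turn":[0,0,0],"jaw":1}]'
python3 go.py L0,.05
```

```text
clock: 16.12
position: [0.5599, 0.084, 0.1399]
ee_rot: [-3.142, 0.001, -0.001]
ft_force: [0.5, -0.0, -2.0]
grip_width: 0.0558
grasp_force: 30.0
tipz 0.1644 [0.5599 0.084  0.1399] w 0.05578205917487453 F 29.998621344566345 yaw -0.02
L0,.05 [ 36.  -93.  114.5]
```

```bash
python3 -m jog '[{"offset":[35,-92,0],"turn":[0,0,0],"jaw":1},{"offset":[35,-92,0],"turn":[0,0,0],"jaw":1},{"offset":[35,-92,0],"turn":[0,0,0],"jaw":1},{"offset":[35,-92,0],"turn":[0,0,0],"jaw":1},{"offset":[35,-92,50],"turn":[0,0,0],"jaw":1},{"offset":[35,-92,90],"turn":[0,0,0],"jaw":1},{"offset":[35,-92,90],"turn":[0,0,0],"jaw":1},{"offset":[35,-92,90],"turn":[0,0,0],"jaw":1}]'
python3 go.py L0,.0285
python3 - <<'E'
from h import *
f=grab_frame("wrist");g=grab_frame("scene")
i=np.vstack([f["img"][100:360,80:560],cv2.resize(g["img"][180:300,280:472],(480,300))])
cv2.imwrite("pics/a4.png",i[...,::-1])
E
```

```text
clock: 16.78
position: [0.591, 0.1721, 0.0467]
ee_rot: [3.14, -0.002, -0.012]
ft_force: [-0.1, 1.3, -0.8]
grip_width: 0.0555
grasp_force: 30.0
tipz 0.0712 [0.591  0.1721 0.0467] w 0.05546837478845707 F 29.99969646334648 yaw -0.06
L0,.0285 [ 5.4 -4.9 42.7]
```

View pics/a4.png

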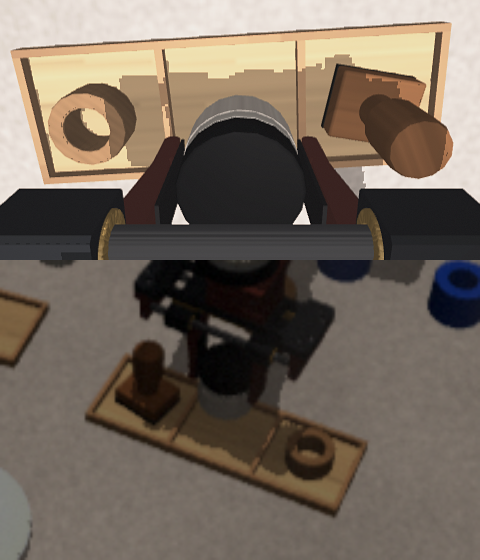

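The jar is upright between the stamp, wrist crop (410,135), and the narrow roll (92,125). I lower it.

```bash
python3 -m jog '[{"offset":[5,-5,20],"turn":[0,0,0],"jaw":1},{"offset":[5,-5,35],"turn":[0,0,0],"jaw":1},{"offset":[5,-5,41],"turn":[0,0,0],"jaw":1},{"offset":[5,-5,41],"turn":[0,0,0],"jaw":1},{"offset":[5,-5,41],"turn":[0,0,0],"jaw":1}]'
python3 go.py L0,.0285
```

```text
clock: 17.3
position: [0.6007, 0.1789, 0.0099]
ee_rot: [-3.141, 0.001, -0.003]
ft_force: [0.1, -0.9, -1.9]
grip_width: 0.0557
grasp_force: 30.0
tipz 0.0344 [0.6007 0.1789 0.0099] w 0.05573786803710215 F 29.999636560678482 yaw -0.02
L0,.0285 [-4.7  1.9  5.9]
```

```bash
python3 -m jog '[{"offset":[-4,2,4],"turn":[0,0,0],"jaw":1},{"offset":[-4,2,4],"turn":[0,0,0],"jaw":1},{"offset":[-4,2,4],"turn":[0,0,0],"jaw":1}]'
python3 -m jog '[{"offset":[0,0,0],"turn":[0,0,0],"jaw":0.23},{"offset":[0,0,0],"turn":[0,0,0],"jaw":0.23},{"offset":[0,0,0],"turn":[0,0,0],"jaw":0.23},{"offset":[0,0,0],"turn":[0,0,0],"jaw":0.23},{"offset":[0,0,-40],"turn":[0,0,0],"jaw":0.23},{"offset":[0,0,-80],"turn":[0,0,0],"jaw":0},{"offset":[0,0,-110],"turn":[0,0,0],"jaw":0},{"offset":[0,0,-110],"turn":[0,0,0],"jaw":0},{"offset":[0,0,-110],"turn":[0,0,0],"jaw":0}]'
python3 go.py wide,.13
python3 - <<'E'
from h import *
f=grab_frame("wrist");P=cloud(f)
m=(f["z_map"]>0)&(np.hypot(P[...,0]-.596,P[...,1]-.177)<.04)&(P[...,2]>.014)&(P[...,2]<.1)
h=np.percentile(P[...,2][m],97);t=m&(P[...,2]>h-.006)
print(h,m.sum(),cv2.minEnclosingCircle((P[t][:,:2]*1000).astype(np.float32)))
E
```

```text
clock: 17.55
position: [0.5954, 0.1768, 0.0049]
ee_rot: [-3.142, 0.0, -0.0]
ft_force: [-1.9, -1.0, 0.4]
grip_width: 0.0558
grasp_force: 30.0
clock: 18.3
position: [0.5976, 0.1774, 0.1166]
ee_rot: [-3.141, 0.0, -0.008]
ft_force: [-0.6, -0.1, 0.2]
grip_width: 0.0872
grasp_force: 0.0
tipz 0.1411 [0.5976 0.1774 0.1166] w 0.08724204712915294 F 0.0 yaw -0.0
wide,.13 [-170.7   36.2   10.2]
0.0601827280086934 5037 ((593.2445068359375, 177.20367431640625), 27.918113708496094)
```

The jar is seated: its top is at 60 mm, up from 56.5 on the table. Wide tan roll next.

```bash
python3 -m jog '[{"offset":[-169,36,0],"turn":[0,0,0],"jaw":0},{"offset":[-169,36,0],"turn":[0,0,0],"jaw":0},{"offset":[-169,36,0],"turn":[0,0,0],"jaw":0},{"offset":[-169,36,0],"turn":[0,0,0],"jaw":0},{"offset":[-169,36,0],"turn":[0,0,0],"jaw":0},{"offset":[-169,36,0],"turn":[0,0,0],"jaw":0},{"offset":[-169,36,0],"turn":[0,0,0],"jaw":0}]'
python3 go.py wide,.018
```

```text
clock: 18.93
position: [0.4266, 0.141, 0.1136]
ee_rot: [-3.142, 0.0, 0.001]
ft_force: [-0.5, -0.2, -0.3]
grip_width: 0.0876
grasp_force: 0.0
tipz 0.1381 [0.4266 0.141  0.1136] w 0.08762601178013431 F 0.0 yaw -0.01
wide,.018 [  0.5  -0.2 120.1]
```

```bash
python3 -m jog '[{"offset":[0,0,40],"turn":[0,0,0],"jaw":0},{"offset":[0,0,75],"turn":[0,0,0],"jaw":0},{"offset":[0,0,105],"turn":[0,0,0],"jaw":0},{"offset":[0,0,120],"turn":[0,0,0],"jaw":0},{"offset":[0,0,120],"turn":[0,0,0],"jaw":0},{"offset":[0,0,120],"turn":[0,0,0],"jaw":1},{"offset":[0,0,120],"turn":[0,0,0],"jaw":1},{"offset":[0,0,120],"turn":[0,0,0],"jaw":1},{"offset":[0,0,120],"turn":[0,0,0],"jaw":1},{"offset":[0,0,120],"turn":[0,0,0],"jaw":1},{"offset":[0,0,120],"turn":[0,0,0],"jaw":1}]'
python3 go.py Sp,.018
```

```text
clock: 19.85
position: [0.4281, 0.1413, -0.0047]
ee_rot: [-3.141, 0.0, -0.005]
ft_force: [0.8, 0.0, 6.9]
grip_width: 0.0622
grasp_force: 30.0
tipz 0.0198 [ 0.4281  0.1413 -0.0047] w 0.06219169734249813 F 30.001379996538162 yaw -0.01
Sp,.018 [160.3 254.7   2.2]
```

```bash
python3 -m jog '[{"offset":[0,0,-40],"turn":[0,0,0],"jaw":1},{"offset":[0,0,-80],"turn":[0,0,0],"jaw":1},{"offset":[0,0,-120],"turn":[0,0,0],"jaw":1},{"offset":[161,255,-120],"turn":[0,0,0],"jaw":1},{"offset":[161,255,-120],"turn":[0,0,0],"jaw":1},{"offset":[161,255,-120],"turn":[0,0,0],"jaw":1},{"offset":[161,255,-120],"turn":[0,0,0],"jaw":1},{"offset":[161,255,-120],"turn":[0,0,0],"jaw":1},{"offset":[161,255,-120],"turn":[0,0,0],"jaw":1},{"offset":[161,255,-120],"turn":[0,0,0],"jaw":1},{"offset":[161,255,-120],"turn":[0,0,0],"jaw":1},{"offset":[161,255,-120],"turn":[0,0,0],"jaw":1}]'
python3 -m jog '[{"offset":[0,0,0],"turn":[0,0,0],"jaw":1},{"offset":[0,0,0],"turn":[0,0,0],"jaw":1},{"offset":[0,0,40],"turn":[0,0,0],"jaw":1},{"offset":[0,0,75],"turn":[0,0,0],"jaw":1},{"offset":[0,0,75],"turn":[0,0,0],"jaw":1},{"offset":[0,0,75],"turn":[0,0,0],"jaw":1}]'
python3 go.py Sp,.025
python3 - <<'E'
from h import *
f=grab_frame("wrist");g=grab_frame("scene")
i=np.vstack([f["img"][80:360,80:560],cv2.resize(g["img"][130:250,200:392],(480,300))])
cv2.imwrite("pics/a5.png",i[...,::-1])
E
```

```text
clock: 20.85
position: [0.5895, -0.1171, 0.1144]
ee_rot: [3.141, -0.005, 0.003]
ft_force: [-0.1, 0.1, -1.0]
grip_width: 0.0625
grasp_force: 30.0
clock: 21.35
position: [0.5847, -0.1118, 0.0381]
ee_rot: [-3.14, -0.002, 0.009]
ft_force: [0.6, -0.4, -1.3]
grip_width: 0.0623
grasp_force: 30.0
tipz 0.0626 [ 0.5847 -0.1118  0.0381] w 0.06230855185574436 F 29.99982476234436 yaw 0.09
Sp,.025 [ 3.9  1.7 37.6]
```

View pics/a5.png

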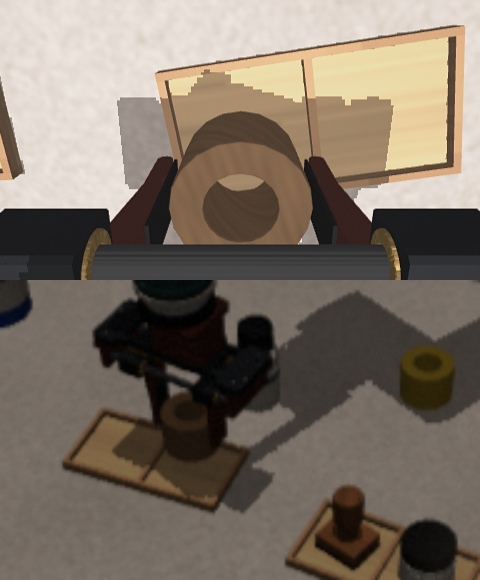

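The wide roll is level over the left compartment of the short tray, at wrist crop (241,190). I lower it in two stages.

```bash
python3 -m jog '[{"offset":[1,1,20],"turn":[0,0,0],"jaw":1},{"offset":[1,1,30],"turn":[0,0,0],"jaw":1},{"offset":[1,1,30],"turn":[0,0,0],"jaw":1},{"offset":[1,1,30],"turn":[0,0,0],"jaw":1},{"offset":[1,1,30],"turn":[0,0,0],"jaw":1}]'
python3 go.py Sp,.0248
```

```text
clock: 21.87
position: [0.5893, -0.1151, 0.0104]
ee_rot: [3.141, -0.0, 0.002]
ft_force: [0.9, 0.4, -1.3]
grip_width: 0.0627
grasp_force: 30.0
tipz 0.0349 [ 0.5893 -0.1151  0.0104] w 0.06267650242262157 F 29.999749660491943 yaw -0.0
Sp,.0248 [-0.9 -1.7 10.1]
```

```bash
python3 -m jog '[{"offset":[-1,-1,9.5],"turn":[0,0,0],"jaw":1},{"offset":[-1,-1,9.5],"turn":[0,0,0],"jaw":1},{"offset":[-1,-1,9.5],"turn":[0,0,0],"jaw":1}]'
python3 -m jog '[{"offset":[0,0,0],"turn":[0,0,0],"jaw":0.13},{"offset":[0,0,0],"turn":[0,0,0],"jaw":0.13},{"offset":[0,0,0],"turn":[0,0,0],"jaw":0.13},{"offset":[0,0,0],"turn":[0,0,0],"jaw":0.13},{"offset":[0,0,-40],"turn":[0,0,0],"jaw":0.1},{"offset":[0,0,-80],"turn":[0,0,0],"jaw":0},{"offset":[0,0,-120],"turn":[0,0,0],"jaw":0},{"offset":[0,0,-150],"turn":[0,0,0],"jaw":0},{"offset":[0,0,-150],"turn":[0,0,0],"jaw":0},{"offset":[0,0,-150],"turn":[0,0,0],"jaw":0}]'
python3 go.py bottle,.16
python3 - <<'E'
from h import *
f=grab_frame("wrist");P=cloud(f)
for c,zm in ((.588,-.1134),.1),((.4505,-.115),.15):
    m=(f["z_map"]>0)&(np.hypot(P[...,0]-c[0],P[...,1]-c[1])<.04)&(P[...,2]>.014)&(P[...,2]<zm)
    if m.sum()<20: print("hidden");continue
    h=np.percentile(P[...,2][m],97);t=m&(P[...,2]>h-.006)
    print(h,m.sum(),cv2.minEnclosingCircle((P[t][:,:2]*1000).astype(np.float32)))
E
```

```text
clock: 22.12
position: [0.5874, -0.1139, -0.0004]
ee_rot: [-3.141, 0.0, 0.001]
ft_force: [-0.8, 0.2, -0.8]
grip_width: 0.0625
grasp_force: 30.0
clock: 22.95
position: [0.5893, -0.1145, 0.1521]
ee_rot: [3.14, -0.0, 0.007]
ft_force: [-0.7, 1.3, -0.8]
grip_width: 0.0879
grasp_force: 0.0
tipz 0.1766 [ 0.5893 -0.1145  0.1521] w 0.0878575365776245 F 0.0 yaw -0.01
bottle,.16 [-138.9    0.5   15.9]
0.05313561410801724 3809 ((585.7442016601562, -113.31410217285156), 31.05367088317871)
0.1109020675449884 3138 ((450.15911865234375, -115.0514907836914), 20.154340744018555)
```

The wide roll is seated, and the bottle is still at (0.450, -0.115). Bottle next.

```bash
python3 -m jog '[{"offset":[-138,0,0],"turn":[0,0,0],"jaw":0},{"offset":[-138,0,0],"turn":[0,0,0],"jaw":0},{"offset":[-138,0,0],"turn":[0,0,0],"jaw":0},{"offset":[-138,0,0],"turn":[0,0,0],"jaw":0},{"offset":[-138,0,0],"turn":[0,0,0],"jaw":0},{"offset":[-138,0,0],"turn":[0,0,0],"jaw":0},{"offset":[-138,0,0],"turn":[0,0,0],"jaw":0}]'
python3 go.py bottle,.044
```

```text
clock: 23.58
position: [0.4506, -0.1142, 0.1492]
ee_rot: [-3.141, 0.001, 0.0]
ft_force: [0.3, 0.1, -0.9]
grip_width: 0.0875
grasp_force: 0.0
tipz 0.1737 [ 0.4506 -0.1142  0.1492] w 0.08751107451551707 F 0.0 yaw -0.02
bottle,.044 [-1.000e-01  9.000e-01  1.297e+02]
```

```bash
python3 - <<'E'
from h import *
s=observe();R=Ro.from_rotvec(s["ee_rot"]).as_matrix();p=s["position"]
for n in("wrist","scene","side"):
    g=grab_frame(n);L=(cloud(g)-p)@R*1000
    for nm,yl,yh in(("mid",0,38),("out",62,95)):
        a=abs(L[...,1]);m=(g["z_map"]>0)&(abs(L[...,0])<45)&(a>=yl)&(a<yh)&(L[...,2]<-28)&(L[...,2]>-220)
        print(n,nm,m.sum(),np.sort(L[...,2][m])[::-1][:60:6].round(0))
E
```

```text
wrist mid 13185 [-115. -116. -116. -116. -116. -116. -116. -116. -116. -116.]
wrist out 4512 [-104. -105. -106. -106. -106. -106. -106. -107. -107. -107.]
scene mid 807 [-115. -117. -119. -120. -120. -121. -121. -122. -122. -122.]
scene out 637 [-105. -107. -109. -110. -111. -112. -112. -113. -114. -114.]
side mid 636 [-118. -120. -121. -122. -122. -123. -123. -124. -124. -125.]
side out 627 [-106. -107. -108. -109. -110. -111. -112. -112. -113. -113.]
```

Three cameras put the gripper body about 80 mm behind the tips, so there is ample clearance over the 110 mm bottle.

```bash
python3 -m jog '[{"offset":[0,1,40],"turn":[0,0,0],"jaw":0},{"offset":[0,1,80],"turn":[0,0,0],"jaw":0},{"offset":[0,1,110],"turn":[0,0,0],"jaw":0},{"offset":[0,1,129],"turn":[0,0,0],"jaw":0},{"offset":[0,1,129],"turn":[0,0,0],"jaw":0},{"offset":[0,1,129],"turn":[0,0,0],"jaw":1},{"offset":[0,1,129],"turn":[0,0,0],"jaw":1},{"offset":[0,1,129],"turn":[0,0,0],"jaw":1},{"offset":[0,1,129],"turn":[0,0,0],"jaw":1},{"offset":[0,1,129],"turn":[0,0,0],"jaw":1},{"offset":[0,1,129],"turn":[0,0,0],"jaw":1},{"offset":[0,1,129],"turn":[0,0,0],"jaw":1}]'
python3 go.py Sm,.044
```

```text
clock: 24.73
position: [0.4503, -0.1153, 0.0215]
ee_rot: [3.141, -0.0, 0.002]
ft_force: [-1.1, -0.6, 6.9]
grip_width: 0.0494
grasp_force: 30.0
tipz 0.046 [ 0.4503 -0.1153  0.0215] w 0.04936931150124512 F 30.001108646392822 yaw -0.01
Sm,.044 [151.9  86.1   2.3]
```

```bash
python3 -m jog '[{"offset":[0,0,-40],"turn":[0,0,0],"jaw":1},{"offset":[0,0,-80],"turn":[0,0,0],"jaw":1},{"offset":[152,86,-90],"turn":[0,0,0],"jaw":1},{"offset":[152,86,-90],"turn":[0,0,0],"jaw":1},{"offset":[152,86,-90],"turn":[0,0,0],"jaw":1},{"offset":[152,86,-90],"turn":[0,0,0],"jaw":1},{"offset":[152,86,-90],"turn":[0,0,0],"jaw":1},{"offset":[152,86,-90],"turn":[0,0,0],"jaw":1},{"offset":[152,86,-90],"turn":[0,0,0],"jaw":1},{"offset":[152,86,-90],"turn":[0,0,0],"jaw":1}]'
python3 -m jog '[{"offset":[0,0,30],"turn":[0,0,0],"jaw":1},{"offset":[0,0,60],"turn":[0,0,0],"jaw":1},{"offset":[0,0,72],"turn":[0,0,0],"jaw":1},{"offset":[0,0,72],"turn":[0,0,0],"jaw":1},{"offset":[0,0,72],"turn":[0,0,0],"jaw":1},{"offset":[0,0,72],"turn":[0,0,0],"jaw":1}]'
python3 go.py Sm,.051
python3 - <<'E'
from h import *
f=grab_frame("wrist");g=grab_frame("scene")
i=np.vstack([f["img"][80:360,80:560],cv2.resize(g["img"][130:250,200:392],(480,300))])
cv2.imwrite("pics/a6.png",i[...,::-1])
E
```

```text
clock: 25.57
position: [0.5994, -0.1998, 0.1099]
ee_rot: [-3.14, -0.0, 0.005]
ft_force: [-0.2, 0.3, -2.7]
grip_width: 0.0495
grasp_force: 30.0
clock: 26.07
position: [0.6023, -0.2011, 0.0402]
ee_rot: [3.141, 0.0, 0.002]
ft_force: [1.3, -0.8, -3.2]
grip_width: 0.0497
grasp_force: 30.0
tipz 0.0647 [ 0.6023 -0.2011  0.0402] w 0.049660102014147584 F 29.99877691268921 yaw 0.0
Sm,.051 [-0.1  0.3 13.7]
```

View pics/a6.png

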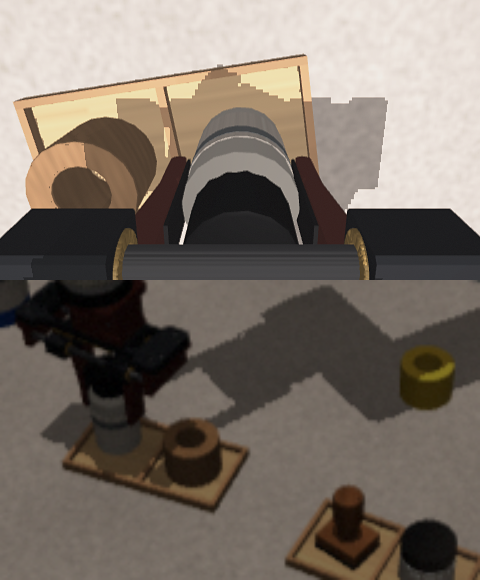

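The bottle is upright over its compartment at wrist crop (242,170), with the wide roll seated at (90,170). I lower it, release, and retreat.

```bash
python3 -m jog '[{"offset":[0,0,10],"turn":[0,0,0],"jaw":1},{"offset":[0,0,13.5],"turn":[0,0,0],"jaw":1},{"offset":[0,0,13.5],"turn":[0,0,0],"jaw":1},{"offset":[0,0,13.5],"turn":[0,0,0],"jaw":1}]'
python3 -m jog '[{"offset":[0,0,0],"turn":[0,0,0],"jaw":0.2},{"offset":[0,0,0],"turn":[0,0,0],"jaw":0.2},{"offset":[0,0,0],"turn":[0,0,0],"jaw":0.2},{"offset":[0,0,0],"turn":[0,0,0],"jaw":0.2},{"offset":[0,0,0],"turn":[0,0,0],"jaw":0.2},{"offset":[0,0,-40],"turn":[0,0,0],"jaw":0.2},{"offset":[0,0,-80],"turn":[0,0,0],"jaw":0},{"offset":[0,0,-120],"turn":[0,0,0],"jaw":0},{"offset":[0,0,-160],"turn":[0,0,0],"jaw":0},{"offset":[0,0,-200],"turn":[0,0,0],"jaw":0},{"offset":[-60,-150,-280],"turn":[0,0,0],"jaw":0},{"offset":[-60,-150,-280],"turn":[0,0,0],"jaw":0}]'
python3 -m jog '[{"offset":[-30,-140,-60],"turn":[0,0,0],"jaw":0},{"offset":[-30,-140,-60],"turn":[0,0,0],"jaw":0},{"offset":[-30,-140,-60],"turn":[0,0,0],"jaw":0},{"offset":[-30,-140,-60],"turn":[0,0,0],"jaw":0},{"offset":[-30,-140,-60],"turn":[0,0,0],"jaw":0},{"offset":[-30,-140,-60],"turn":[0,0,0],"jaw":0}]'
python3 - <<'E'
from h import *
f=grab_frame("wrist");cv2.imwrite("pics/end.png",f["img"][...,::-1]);P=cloud(f)
for n,c in dict(narrow=(.589,.267),stamp=(.6,.088),jar=(.594,.177),wide=(.586,-.113),bottle=(.602,-.201),glass=(.466,.511),big=(.478,-.484)).items():
    m=(f["z_map"]>0)&(np.hypot(P[...,0]-c[0],P[...,1]-c[1])<.045)&(P[...,2]>.014)&(P[...,2]<.2)
    if m.sum()<20: print(n,"hidden");continue
    h=np.percentile(P[...,2][m],97);t=m&(P[...,2]>h-.006)
    print(n,h.round(4),cv2.minEnclosingCircle((P[t][:,:2]*1000).astype(np.float32)))
E
```

```text
clock: 26.5
position: [0.6019, -0.2012, 0.0252]
ee_rot: [3.141, -0.0, 0.001]
ft_force: [-0.2, -0.2, -1.0]
grip_width: 0.0496
grasp_force: 30.0
clock: 27.5
position: [0.5751, -0.1326, 0.2649]
ee_rot: [3.14, -0.004, 0.006]
ft_force: [-0.2, 0.8, 0.1]
grip_width: 0.088
grasp_force: 0.0
clock: 28.0
position: [0.544, 0.0095, 0.3233]
ee_rot: [3.141, 0.004, 0.003]
ft_force: [0.4, 0.4, -0.0]
grip_width: 0.0879
grasp_force: 0.0
narrow 0.031 ((588.883056640625, 266.38836669921875), 23.908708572387695)
stamp 0.0829 ((599.3496704101562, 88.07024383544922), 15.67870807647705)
jar 0.0602 ((593.51708984375, 176.70570373535156), 28.031646728515625)
wide 0.0536 ((585.8480834960938, -113.46199798583984), 30.82408332824707)
bottle 0.1154 ((601.7338256835938, -200.50791931152344), 20.17670249938965)
glass hidden
big 0.0261 ((465.31103515625, -450.87823486328125), 18.6287899017334)
```

View pics/end.png

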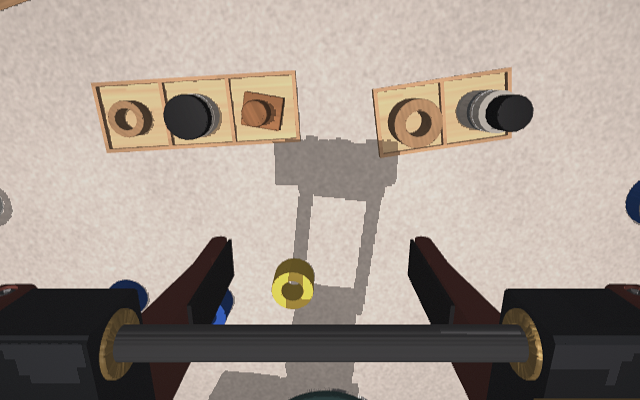

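The final view shows everything seated. In the long tray are the narrow roll (130,118), jar (192,116) and stamp (262,112). In the short tray are the wide roll (415,122) and bottle (500,112). The heights match the floor height, and the gripper is well clear.

```bash
python3 -c "
from station import *
print(sign_off())"
```

```text
the job is handed in; nothing more can be done
None
```

Both kits are made up and handed in at about 28 s: each item reads seated and upright (rolls flat) in its own compartment, and the glass and big bottle were never approached, though I did not re-measure them at the end.

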